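Catch smoking-wood chunks from the chute and load the smoker tray

ROBOT

A 7-joint arm with a two-finger parallel gripper is mounted at the origin on the work surface. World frame = base frame: x ahead of the robot, y to its left, z up, the work surface at z = 0. Lengths are in m, angles in rad, forces in N, time in s.
With the tool pointing down it reaches from about 0.4 to 0.85 m from the base axis. Payload 4.5 kg.
Tool frame: the origin (TCP) lies midway between the tips of the shut fingers; the grasp point (between the pads) lies 19 mm behind it; z points along the fingers, y is the line along which they close (so a half turn about z gives the same grasp; the last joint's range is limited). The gripper opens to 88 mm and grips with 3 to 60 N. Pads are 18 mm wide; open, the fingers measure 123 mm over their backs; the gripper's body (75 mm by 187 mm) begins 45 mm behind the grasp point.
Start: joints at [-1.245, 0.689, -0.195, 1.565, 0.157, 0.902, -0.215], TCP at [0.18, 0.599, 0.239] pointing down, gripper open.
Joint ranges: [-3.01, 3.01], [-0.46, 2.08], [-1.47, 1.51], [0.13, 2.56], [-1, 4.14], [0.04, 2.09], [-2.66, 2.66]. Speed limits (rad/s): [2.57, 2.57, 3.14, 3.14, 3.14, 3.14, 3.14].

INTERFACE

Orientations are given as a unit quaternion [x, y, z, w].
In Python, from plant import r gives the robot as it stands.
- The arm moves only by the tool move_arm, never from a script. Its argument "targets" is a list that holds one entry, the list of rows, each a list of 7 numbers: the opening, from 0 (shut) to 1 (fully open), then the shift along the tool's x, y, z in mm, then the turn, a rotation vector about the tool's x, y, z in degrees. In form: [[[claw, dx, dy, dz, ax, ay, az], ...]]. A call has 1 to 10 rows; each row is the pose to reach, as a shift and turn from the pose commanded when the call began, along the tool's axes at that moment; what a row does not reach only later rows make up. A row lasts 1/8 s, in which the tool goes at most 62.5 mm and 10.7 degrees, less where a joint would pass 70% of its speed; a pose out of reach is approached as far as the arm can. A call with a gripper value outside its range is refused whole. The fingers move at their own pace and stop on an object; "newtons" is the grip in N (left out, the last holds). Time passes only in rows, so rows that repeat a pose let the fingers close. It gives the time, the measured TCP pose, the force, the opening and the grip force at its end, in the units of the state.
- r.get_state(): the state, without advancing time (a new reading comes with each control period).
- r.snapshot(name): name is "side" or "top" or "wrist"; returns the picture (480x640x3 uint8, red, green, blue); there is no depth.
- r.camera_info(name): a dict with "fx", "fy", "cx", "cy" (pixels), "R" (3x3) and "t" (3): a world point X has camera coordinates R X + t. Camera axes: x right, y down, z forward; pixel columns grow to the right and rows downward; lengths in m; the calibration is good to about 2 mm. A picture is of the moment at which its call begins: read the wrist's pose just before it. camera_info takes no time and is no camera call; for the wrist camera it gives the pose at the moment of the call.
- r.finish_job(): hands the job in; it is judged then, once.
The state is a dict: "clock": time; "q": joint angles; "qd": joint speeds; "joint_torque": joint torques, N m; "tool_pos": TCP position; "eef_rot": TCP orientation; "contact_force": force on the tool from outside, world axes, zero at the start; "moment": the same for the moment, N m; "opening": opening from 0.0 (shut) to 1.0 (fully open); "finger_force": force on a finger pad.
Only numpy, scipy, OpenCV 4.12 (cv2) and the standard library are available. Lean on these libraries where they do the work, as an engineer would, in place of code of your own. Each camera call takes 0.05 s, during which the arm holds its last target. There are 200 camera calls.

TASK

Take the wide-lipped pan by its handle, push the gate bar of the wood-chunk chute up from below with the pan's sloping lip and hold the pan there until all three wood chunks have slid into it, then lower the pan so that the gate drops shut and take it away level. Tip the chunks into the cast smoker tray, bring the pan level again in the hand with all three chunks lying in the tray, and set the empty pan back on the wooden trivet. Leave the jar, pinch bowl, grill press and tongs where they are.

Things in the scene. Friction and masses are not known exactly. Their poses are not given: they have to be found in the camera images.
- pan: Loose steel pan, 0.25 kg, like a dustpan. Origin: underside centre. Outside x = -53 to +53, y = -98 to +100 mm. Flat floor (3 mm) from y = -95 to 0, then a lip sloping up to its edge at y = +100, z = 45 mm (23 degrees). Walls 3 mm thick: sides 46 mm high, back wall (y = -97) 75 mm. Bar handle to -x. At yaw 0 the handle points to the robot, the lip to +y. Starts upright on the trivet.
- pan_handle (a point): Grasp point on the centre line of the pan's straight wooden handle: 115 mm to -x from the pan's origin, y = 0, 40 mm above its underside; axes as the pan's. The handle runs along x, from x = -53 to -165 mm in the pan's frame, 22 mm wide (y), 20 mm thick (z).
- pan_lip (a point): Point on the inner face of the sloping lip close to its upper edge: pan frame x = 0, y = +98 mm, z = 44 mm.
- dispenser: Fixed metal chute on four posts. Origin: on the shelf below the middle of the chute's lower edge; at yaw 0 pieces slide out to -y. Channel 74 mm wide inside, sloping 30 degrees, rising towards +y (0 to 0.2 m) from 190 to 345 mm high. Posts (x = +-51 mm) and foot stand at y = +70 to +240 mm; up to +70 mm the room under it is free. A gate plate 96 mm wide, 52 mm high, closes the outlet.
- chute_lip (a point): Middle of the lower edge of the chute's floor, 190 mm above the dispenser's origin; axes as the dispenser's (pieces leave to -y).
- gate (a joint): Lift of the chute's gate in m: 0 shut, 0.060 fully up (stop). It slides straight up, weighs about 120 g and falls shut by itself when nothing holds it up. The chunks slide out freely once it is up by 0.045 or more, all three within about 1.5 s.
- gate_bar (a point): Middle of the gate's bar: level, round, 10 mm thick, 96 mm long along the dispenser's x, hung under the chute on two rods at x = +-43 mm, fixed to the gate and rising with it. With the gate shut it lies 68 mm below the chute's lip and 20 mm behind it (dispenser +y), 122 mm above the shelf. Pushing it up opens the gate.
- chunk_a: Loose wood chunk 66 x 40 x 36 mm, about 60 g, slippery on metal (friction about 0.25); origin at its centre. Starts in the chute, lying across it, first behind the gate.
- chunk_b: Like chunk_a, second behind the gate.
- chunk_c: Like chunk_a, third behind the gate.
- tray: Fixed open cast-aluminium smoker tray, 190 (x) x 170 (y) x 55 mm high, walls and floor 6 mm, small round lugs sticking out 20 mm at both x ends, tops 37 mm high. Origin: centre of its underside.
- trivet: Fixed slatted wooden trivet, 134 (x) x 230 (y) x 12 mm. Origin: centre of its underside. The pan starts on it and comes back on it.
- jar: Squat glass jar with screw lid, 84 mm wide, 85 mm high, on the shelf; leave alone. Origin: centre of underside.
- bowl: Small silicone pinch bowl, 90 mm wide, 35 mm high; leave alone. Origin: centre of underside.
- press: Cast aluminium grill press, 100 x 180 mm plate with a wooden bow handle, 58 mm high; leave alone. Origin: centre of underside.
- tongs: Stainless tongs, 230 mm long, lying flat, 20 mm high; leave alone. Origin: about the middle, on the shelf.
There are look-alikes about, which are no part of the job. Leave any turquoise look-alike of the chunk_a alone.

How it is judged:
By the outcome, as a careful person would: the job done as asked, in the order asked, and still so for the second after the job is handed in, with the robot touching nothing.
It also fails if it takes over 67 s, if anything falls off the work surface, if the arm or the gripper's body presses on something with over 40 N, if the wrist force passes 120 N, or if a joint passes its speed limit or range.

## Working session

There is one attempt and no reset: what is moved stays moved. The work goes in short steps, Python scripts to look and compute and a tool call to move; the robot and the scene stay as the last step left them, time stands still between calls to the robot, and variables do not carry over. Pictures are saved under pics/ and viewed, at most 10 in all, crops included, and the job is handed in when it is done.

Besides the shell and the picture viewer there is one more tool, called after ">>>" by a JSON object that holds its "fn" and its "kwargs". move_arm: Moves the arm, as the interface text tells. Its arguments: {"type":"object","properties":{"targets":{"type":"array","items":{"type":"array","items":{"type":"array","items":{"type":"number"}}}},"newtons":{"type":"number"}},"required":["targets"]}

```bash
mkdir -p pics; ls
python3 - <<'E'
from plant import r
import cv2,numpy as np
a=r.snapshot("top");b=r.snapshot("side")
cv2.imwrite("pics/top0.png",a[:,:,::-1]);cv2.imwrite("pics/side0.png",b[:,:,::-1])
for n in("top","side"):
    c=r.camera_info(n);R=np.array(c["R"]);print(n,c["fx"],c["cx"],c["cy"],-R.T@np.array(c["t"]),R.round(3).tolist())
print(r.get_state())
E
```

```text
pics
top 524.8254630660001 323.56006714191375 247.07703464220552 [0.39124969 0.08007046 1.33176242] [[-0.003, -1.0, 0.021], [-0.987, -0.0, -0.162], [0.162, -0.022, -0.987]]
side 498.4213743786053 321.2695932725609 236.01715541328562 [0.50311126 0.88007991 0.81913711] [[-0.992, -0.127, 0.01], [-0.087, 0.616, -0.783], [0.093, -0.778, -0.622]]
{'clock': 0.1, 'q': array([-1.24522184,  0.68987691, -0.19454783,  1.56620364,  0.15728276,
        0.90247694, -0.21512037]), 'qd': array([ 0.00025408, -0.00040208,  0.00034938, -0.00186033,  0.00092473,
        0.00152679,  0.00026146]), 'joint_torque': array([-2.57662279e-03, -5.28497136e+01, -1.27144933e+00, -1.53837669e+01,
       -5.25849278e-02,  1.97776157e-03,  6.35544234e-05]), 'tool_pos': array([0.17964756, 0.59805931, 0.2380151 ]), 'eef_rot': array([ 1.45339496e-01,  9.89381529e-01, -7.84074289e-04, -7.37893861e-05]), 'contact_force': array([-0.24639939,  0.68547784, -0.30959464]), 'moment': array([ 0.02922317, -0.00269101,  0.06479982]), 'finger_force': 0.0, 'opening': 0.9978866132609185}
```

View pics/top0.png

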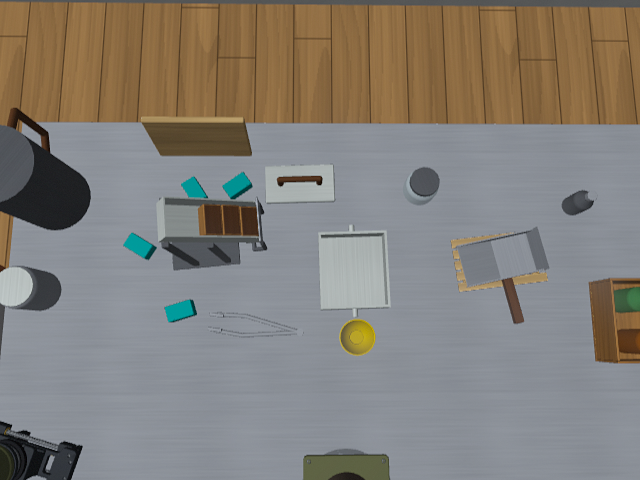

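View pics/side0.png

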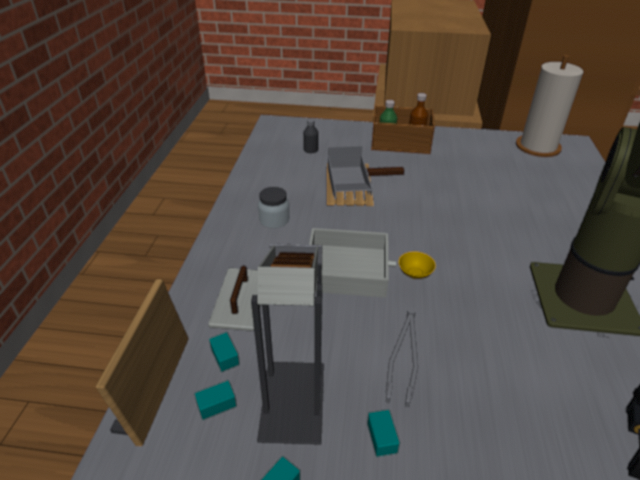

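The top view shows the pan at about (500,262), with its handle running to (518,322) and its lip to the left. The tray is at (354,270), and the chute is at (210,220) with its outlet to the right, towards -y. Next I need zoomed crops to pick exact features.

Run:
```python
import cv2,numpy as np
a=cv2.imread("pics/top0.png");b=cv2.imread("pics/side0.png")
z=lambda i,x,y,w,h,s:cv2.resize(i[y:y+h,x:x+w],None,fx=s,fy=s,interpolation=cv2.INTER_CUBIC)
p=np.vstack([np.hstack([z(a,440,220,120,110,3.333),z(b,310,140,120,110,3.333)][:2]),
 ])
q=np.hstack([z(a,145,185,130,90,3.07),z(b,245,235,130,90,3.07)])
q=cv2.resize(q,(p.shape[1],int(q.shape[0]*p.shape[1]/q.shape[1])))
o=np.vstack([p,q])[:600,:800];print(p.shape,q.shape)
cv2.imwrite("pics/crop1.png",o)
```

```text
(367, 800, 3) (276, 800, 3)
```

View pics/crop1.png

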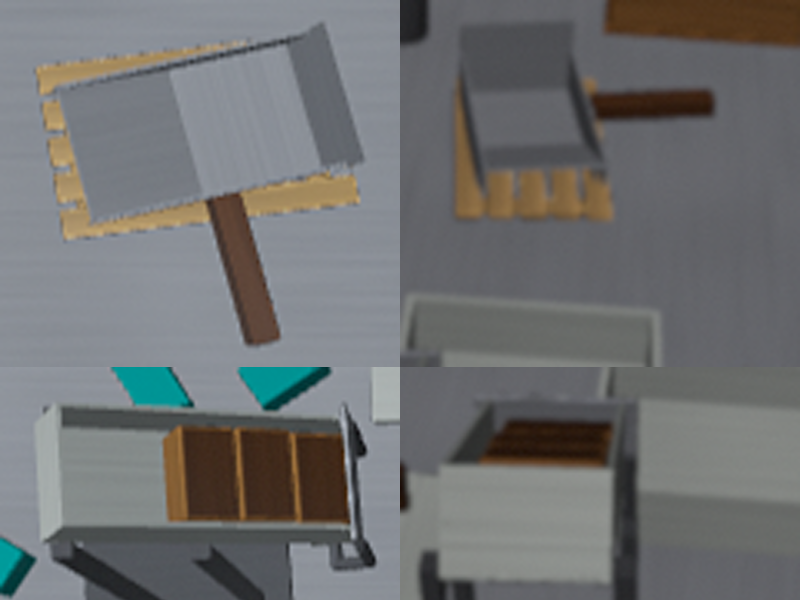

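The crops resolve the handle, lip corners, gate and chute rim. Now I'll take positions from masks and rays, plus a wrist picture.

```bash
cat > h.py <<'E'
from plant import r
import cv2,numpy as np
from scipy.spatial.transform import Rotation as Ro
class Cam:
    def __init__(s,n):
        s.n=n;c=r.camera_info(n);s.K=np.array([[c["fx"],0,c["cx"]],[0,c["fy"],c["cy"]],[0,0,1]]);s.R=np.array(c["R"]);s.t=np.array(c["t"]);s.c=-s.R.T@s.t
    def ray(s,p):
        d=s.R.T@np.linalg.solve(s.K,[p[0],p[1],1.]);return d/np.linalg.norm(d)
    def at(s,p,z):
        d=s.ray(p);return s.c+d*(z-s.c[2])/d[2]
    def px(s,X):
        u=s.K@(s.R@np.array(X)+s.t);return u[:2]/u[2]
def tri(a,p,b,q):
    P=lambda c:c.K@np.c_[c.R,c.t]
    X=cv2.triangulatePoints(P(a),P(b),np.array(p,float).reshape(2,1),np.array(q,float).reshape(2,1)).ravel();X=X[:3]/X[3]
    return X,np.linalg.norm(a.px(X)-p),np.linalg.norm(b.px(X)-q)
def snap(n,f):
    i=r.snapshot(n)[:,:,::-1].copy();cv2.imwrite("pics/"+f,i);return i
def mask(i,lo,hi,roi):
    m=cv2.inRange(cv2.cvtColor(i,cv2.COLOR_BGR2HSV),np.array(lo),np.array(hi));k=np.zeros_like(m);x,y,w,h=roi;k[y:y+h,x:x+w]=m[y:y+h,x:x+w];return k
def rect(m):
    c=max(cv2.findContours(m,0,2)[0],key=cv2.contourArea);return cv2.minAreaRect(c)
E
python3 - <<'E'
from h import *
T=Cam("top");S=Cam("side")
a=cv2.imread("pics/top0.png");b=cv2.imread("pics/side0.png")
ht=mask(a,(0,70,20),(15,255,130),(495,272,35,55));hs=mask(b,(0,70,20),(15,255,130),(366,160,45,25))
print(rect(ht),rect(hs))
# handle outer-end midpoints and inner ends (top centre)
for p,q in (((518.5,322.5),(403.5,170.7)),((506,280.5),(369,172))):
    print("handle",tri(T,p,S,q),T.at(p,.062))
for n,p in dict(lipL=(458,247),lipR=(468.5,286)).items(): print(n,T.at(p,.057))
print("lip side", S.at((310+83/3.333,140+195/3.333),.057),S.at((310+203/3.333,140+170/3.333),.057))
print("back top", T.at((440+325/3.333,220+23/3.333),.087),T.at((440+362/3.333,220+160/3.333),.087))
f=lambda x,y:(145+x/3.077,185+(y-367)/3.077)
for n,p,z in (("gateL",f(345,405),.25),("gateR",f(357,565),.12),("rimBL",f(60,407),.38),("rimBR",f(62,540),.38)): print(n,p,T.at(p,z))
tr=mask(b,(0,0,0),(180,60,75),(255,360,75,85));print("foot side",rect(tr),[S.at(p,.005).round(3).tolist() for p in cv2.boxPoints(rect(tr))])
# tray: rim outer corners from top (light)
tm=mask(a,(0,0,165),(180,40,255),(310,215,90,110));R=rect(tm);print("tray",R,[T.at(p,.055).round(3).tolist() for p in cv2.boxPoints(R)])
c=Cam("wrist");print(c.c,c.R.round(2).tolist());snap("wrist","w0.png")
E
```

```text
((512.46484375, 300.3721618652344), (45.17301940917969, 10.43752384185791), 74.62374877929688) ((384.595703125, 169.10037231445312), (11.045275688171387, 36.68764114379883), 85.03025817871094)
handle (array([ 0.41559454, -0.42144373,  0.05310045]), np.float64(0.1840157281712845), np.float64(0.16641850771828906)) [ 0.41498754 -0.41788067  0.062     ]
handle (array([ 0.51734248, -0.39617855,  0.05501447]), np.float64(0.03202242849686086), np.float64(0.029585266650687357)) [ 0.51673095 -0.39358232  0.062     ]
lipL [ 0.60055275 -0.28070125  0.057     ]
lipR [ 0.50385268 -0.30217472  0.057     ]
lip side [ 0.60180688 -0.24087191  0.057     ] [ 0.50659959 -0.2919662   0.057     ]
back top [ 0.64535465 -0.46965366  0.087     ] [ 0.54432802 -0.48958107  0.087     ]
gateL (257.1221969450764, 197.34969125771855) [0.67532417 0.19669813 0.25      ]
gateR (261.0220994475138, 249.34839129021776) [0.58463223 0.19951692 0.12      ]
rimBL (164.4995125121872, 197.9996750081248) [0.63957573 0.35399311 0.38      ]
rimBR (165.14949626259343, 241.22359441013975) [0.55819983 0.34912349 0.38      ]
foot side ((290.0, 402.0), (84.0, 66.0), 90.0) [[0.702, 0.275, 0.005], [0.571, 0.257, 0.005], [0.549, 0.433, 0.005], [0.662, 0.448, 0.005]]
tray ((353.52276611328125, 270.41693115234375), (91.19171905517578, 69.623779296875), 86.87786865234375) [[0.652, 0.07, 0.055], [0.661, -0.103, 0.055], [0.436, -0.11, 0.055], [0.428, 0.058, 0.055]]
[0.10644988 0.61931459 0.38292256] [[0.29, 0.96, -0.0], [0.91, -0.27, 0.3], [0.28, -0.09, -0.96]]
```

View pics/w0.png

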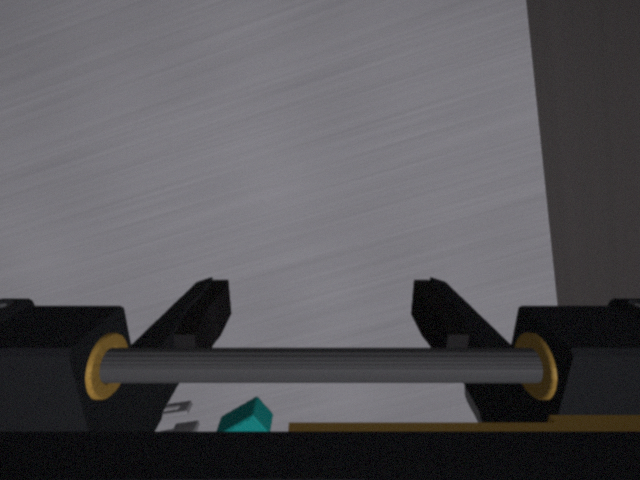

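The wrist view is only shelf to the robot's left, with a turquoise look-alike at (245,420), so it doesn't help. I'll zoom in on the dispenser in both fixed views.

Run:
```python
import cv2,numpy as np
a=cv2.imread("pics/top0.png");b=cv2.imread("pics/side0.png")
z=lambda i,x,y,w,h,s:cv2.resize(i[y:y+h,x:x+w],None,fx=s,fy=s,interpolation=cv2.INTER_LINEAR)
o=np.hstack([z(a,212,190,57,75,7),z(b,252,238,57+0,75,7)])
o2=np.hstack([z(a,212,190,57,75,8)[:, :456],z(b,254,240,70,100,6)[:600,:]*1 if 0 else np.zeros((600,1,3),np.uint8)])
s=z(b,252,236,80,84,0 or 1)
L=z(a,210,190,58,75,8);Rr=cv2.resize(b[236:336,252:332-23+0],None,fx=6,fy=6)
Rr=cv2.resize(b[238:318,255:323+7],(336,600*0+358))
O=np.zeros((600,800,3),np.uint8);O[:600,:464]=L;O[:358,464:800]=Rr
cv2.imwrite("pics/crop2.png",O);print(336/75,358/80)
```

```text
4.48 4.475
```

View pics/crop2.png

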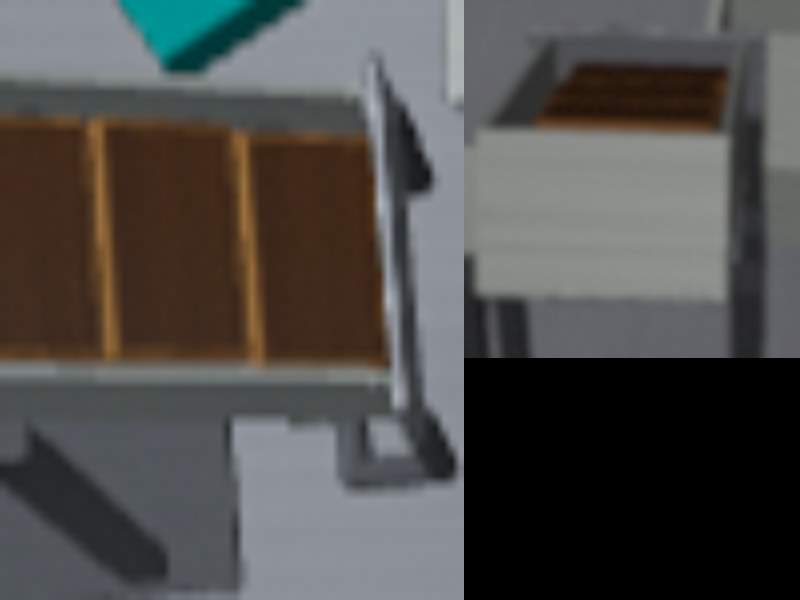

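The crop gives the gate's top edge from (256.6,197.3) to (260,241), the bar's near end at (254.4,249.4), and the foot's front edge from (239.4,243) to (240,263).

Run:
```python
from h import *
T=Cam("top");S=Cam("side")
f=lambda x,y:(210+x/8,190+y/8); g=lambda x,y:(255+(x-464)/4.48,238+y/4.475)
def ln(n,p,q,z):
    a,b=T.at(p,z),T.at(q,z);d=a-b;print(n,a.round(4),b.round(4),np.linalg.norm(d).round(4),np.degrees(np.arctan2(d[1],d[0])).round(2))
ln("gate",f(373,58),f(400,408),.242)
ln("foot",f(235,425),f(240,588),.008)
ln("chunkAB",f(241,135),f(257,362),.262)
ln("chunkBC",f(97,120),f(112,358),.285)
print("bar end",T.at(f(355,477),.122))
print("tri gate +x",tri(T,f(373,58),S,g(530,35)),"-x",tri(T,f(400,408),S,g(758,35)))
for n,p in (("bkTL",(478,130)),("bkTR",(730,130)),("bkBL",(476,296)),("bkBR",(727,300))): print(n,[S.at(g(*p),z).round(3).tolist() for z in (.34,.40)])
a=cv2.imread("pics/top0.png")
# tray long edges, slopes via interior pixels
for n,p in (("UL",(319,233)),("UR",(386,231)),("LR",(389.5,306.5)),("LL",(320.5,310))): print("tray",n,T.at(p,.055).round(3))
tv=mask(a,(12,70,120),(25,200,255),(445,225,110,75));R=rect(tv);print("trivet",R,[T.at(p,.012).round(3).tolist() for p in cv2.boxPoints(R)])
```

```text
gate [0.6776 0.1986 0.242 ] [0.5829 0.1899 0.242 ] 0.0951 5.25
foot [0.6186 0.2659 0.008 ] [0.5662 0.2631 0.008 ] 0.0525 3.01
chunkAB [0.6517 0.2304 0.262 ] [0.5915 0.225  0.262 ] 0.0604 5.18
chunkBC [0.6499 0.2639 0.285 ] [0.5882 0.2584 0.285 ] 0.062 5.08
bar end [0.58366165 0.21474749 0.122     ]
tri gate +x (array([0.67846456, 0.19875674, 0.24099263]), np.float64(0.25428251283260594), np.float64(0.3310985800149455)) -x (array([0.58472871, 0.18971279, 0.24390742]), np.float64(0.9952321437462996), np.float64(1.2780249983479663))
bkTL [[0.655, 0.364, 0.34], [0.636, 0.429, 0.4]]
bkTR [[0.576, 0.353, 0.34], [0.567, 0.419, 0.4]]
bkBL [[0.64, 0.436, 0.34], [0.623, 0.491, 0.4]]
bkBR [[0.566, 0.427, 0.34], [0.558, 0.484, 0.4]]
tray UL [0.636 0.063 0.055]
tray UR [ 0.641 -0.103  0.055]
tray LR [ 0.455 -0.107  0.055]
tray LL [0.446 0.06  0.055]
trivet ((478.20770263671875, 273.1615905761719), (30.884647369384766, 44.77653884887695), 82.87498474121094) [[0.573, -0.282, 0.012], [0.587, -0.397, 0.012], [0.508, -0.402, 0.012], [0.495, -0.288, 0.012]]
```

```bash
cat >> h.py <<'E'
def rel(*W):
    """W: (x,y,z of grasp point, theta, roll, pitch deg) -> rows in the present tool frame (mm, deg)"""
    s=r.get_state();R0=Ro.from_quat(s["eef_rot"]);p0=np.array(s["tool_pos"])+R0.apply([0,0,-.019])
    for w in W:
        x,y,z,th,roll=w[:5];pit=w[5] if len(w)>5 else 0
        R=Ro.from_euler("z",th,degrees=True)*Ro.from_matrix([[-1,0,0],[0,1,0],[0,0,-1]])*Ro.from_euler("xy",[roll,pit],degrees=True)
        d=np.array([x,y,z])-p0
        # TCP = grasp + 19 mm along tool z
        d=d+R.apply([0,0,.019])-R0.apply([0,0,.019])
        print(w,np.r_[R0.inv().apply(d)*1e3,np.degrees((R0.inv()*R).as_rotvec())].round(1).tolist())
def now():
    s=r.get_state();R=Ro.from_quat(s["eef_rot"]);g=np.array(s["tool_pos"])+R.apply([0,0,-.019]);x=-R.as_matrix()[:,0]
    print("t",round(s["clock"],2),"grasp",g.round(4),"th",np.degrees(np.arctan2(x[1],x[0])).round(2),"x.z",x[2].round(4),"y.z",R.as_matrix()[2,1].round(4),"F",np.round(s["contact_force"],1),"M",np.round(s["moment"],2),"op",round(float(s["opening"]),3),"ff",round(float(s["finger_force"]),1))
E
python3 -c "
from h import *
now();rel((.42,.2,.25,0,0),(.45,-.2,.22,13,0),(.47,-.408,.16,13,0))"
```

```text
t 0.15 grasp [0.1797 0.5982 0.2571] th -16.72 x.z 0.0001 y.z -0.0013 F [ 0.5 -0.2  0.2] M [ 0.01 -0.   -0.03] op 0.998 ff 0.0
(0.42, 0.2, 0.25, 0, 0) [-344.7, -312.2, 7.6, -0.1, -0.0, -16.7]
(0.45, -0.2, 0.22, 13, 0) [-488.4, -686.6, 38.1, -0.1, -0.0, -29.7]
(0.47, -0.408, 0.16, 13, 0) [-567.4, -880.0, 98.3, -0.1, -0.0, -29.7]
```

>>> {"fn": "move_arm", "kwargs": {"targets": [[[1, -345, -312, 8, 0, 0, -16.7], [1, -345, -312, 8, 0, 0, -16.7], [1, -345, -312, 8, 0, 0, -16.7], [1, -345, -312, 8, 0, 0, -16.7], [1, -345, -312, 8, 0, 0, -16.7], [1, -345, -312, 8, 0, 0, -16.7], [1, -345, -312, 8, 0, 0, -16.7], [1, -490, -687, 38, 0, 0, -29.7], [1, -490, -687, 38, 0, 0, -29.7], [1, -490, -687, 38, 0, 0, -29.7]]]}}

```text
clock: 1.4
tool_pos: [0.4262, 0.0363, 0.2177]
eef_rot: [-0.113, 0.994, 0.0, 0.0]
contact_force: [1.1, 0.1, -0.9]
opening: 1.002
finger_force: 0.0
```

```bash
python3 -c "
from h import *
now();rel((.45,-.2,.22,13,0),(.47,-.408,.13,13,0),(.47,-.408,.053,13,0))"
```

```text
t 1.4 grasp [0.4262 0.0363 0.2367] th 13.01 x.z 0.0005 y.z 0.0003 F [ 1.1  0.1 -0.9] M [ 0.   -0.07  0.05] op 1.002 ff 0.0
(0.45, -0.2, 0.22, 13, 0) [30.0, -235.6, 16.6, 0.0, 0.0, 0.0]
(0.47, -0.408, 0.13, 13, 0) [57.3, -442.8, 106.6, 0.0, 0.0, 0.0]
(0.47, -0.408, 0.053, 13, 0) [57.4, -442.9, 183.6, 0.0, 0.0, 0.0]
```

>>> {"fn": "move_arm", "kwargs": {"targets": [[[1, 30, -235, 17, 0, 0, 0], [1, 30, -235, 17, 0, 0, 0], [1, 30, -235, 17, 0, 0, 0], [1, 30, -235, 17, 0, 0, 0], [1, 57, -443, 107, 0, 0, 0], [1, 57, -443, 107, 0, 0, 0], [1, 57, -443, 107, 0, 0, 0], [1, 57, -443, 107, 0, 0, 0], [1, 57, -443, 107, 0, 0, 0], [1, 57, -443, 107, 0, 0, 0]]]}}

```text
clock: 2.65
tool_pos: [0.4702, -0.4049, 0.1107]
eef_rot: [-0.114, 0.994, 0.001, 0.0]
contact_force: [-0.6, 0.1, 0.5]
opening: 1.001
finger_force: 0.0
```

```bash
python3 -c "
from h import *
now();rel((.47,-.408,.09,13,0),(.47,-.408,.053,13,0))
c=Cam('wrist');i=snap('wrist','w1.png');print(c.c)
"
```

```text
t 2.65 grasp [ 0.4702 -0.4049  0.1297] th 13.03 x.z 0.0004 y.z 0.0014 F [-0.6  0.1  0.5] M [ 0.07 -0.    0.01] op 1.001 ff 0.0
(0.47, -0.408, 0.09, 13, 0) [0.9, -3.1, 39.7, 0.1, 0.0, 0.0]
(0.47, -0.408, 0.053, 13, 0) [0.9, -3.1, 76.7, 0.1, 0.0, 0.0]
[ 0.39560674 -0.42335309  0.25563492]
```

View pics/w1.png

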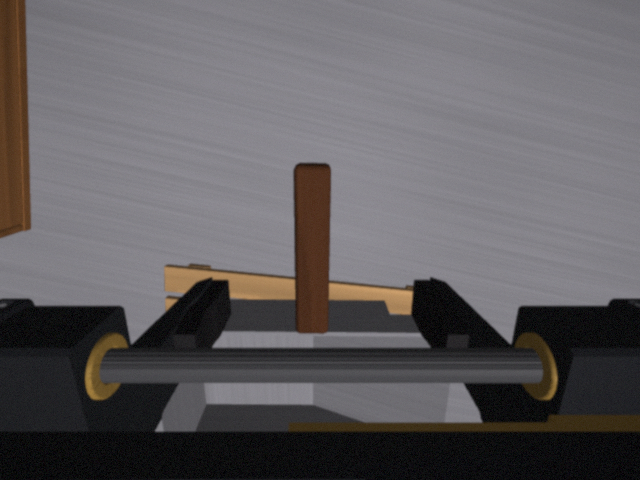

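The wrist view shows the handle between the fingers, from its tip at (313,164) to the pan wall at (312,331). It is nearly vertical in the picture.

```bash
python3 -c "
from h import *
c=Cam('wrist');i=cv2.imread('pics/w1.png')
m=mask(i,(0,100,30),(12,255,150),(280,150,70,180));R=rect(m);print(R)
e=lambda y:(np.where(m[y])[0].min()+np.where(m[y])[0].max())/2
t=c.at((e(180),164),.062);n=c.at((e(325),331),.062);d=n-t;print(t,n,np.degrees(np.arctan2(d[1],d[0])),np.linalg.norm(d),e(180),e(325))
"
```

```text
((312.0, 246.5), (165.0, 34.0), 90.0)
[ 0.4147517  -0.42340741  0.062     ] [ 0.52135652 -0.39987113  0.062     ] 12.450073582865338 0.10917208212080869 312.0 311.5
```

>>> {"fn": "move_arm", "kwargs": {"targets": [[[1, 0, -3, 40, 0, 0, 0], [1, 0, -3, 40, 0, 0, 0], [1, 0, -3, 40, 0, 0, 0]]]}}

```text
clock: 3.08
tool_pos: [0.4715, -0.4083, 0.0721]
eef_rot: [-0.114, 0.994, -0.0, 0.001]
contact_force: [-0.2, -0.1, 0.4]
opening: 1.001
finger_force: 0.0
```

```bash
python3 -c "
from h import *
now()
c=Cam('wrist');i=snap('wrist','w2.png');j=cv2.imread('pics/w1.png')
m=mask(i,(0,100,30),(12,255,150),(250,60,130,270))
y=np.where(m.any(1))[0];e=lambda y:(np.where(m[y])[0].min()+np.where(m[y])[0].max())/2
print(y.min(),y.max(),e(y.min()+15),e(y.max()-10));t=c.at((e(y.min()+15),y.min()),.062);n=c.at((e(y.max()-10),y.max()),.062);d=n-t;print(t,n,np.degrees(np.arctan2(d[1],d[0])),np.linalg.norm(d))
class O:pass
o=O();o.__dict__.update(c.__dict__);o.c=np.array([0.39560674,-0.42335309,0.25563492]);o.t=-o.R@o.c;o.px=lambda X:(lambda u:u[:2]/u[2])(o.K@(o.R@np.array(X)+o.t))
print('tip',tri(o,(312.5,164),c,(e(y.min()+15),y.min())))
"
```

```text
t 3.08 grasp [ 0.4715 -0.4083  0.0911] th 13.07 x.z 0.0011 y.z -0.0004 F [-0.2 -0.1  0.4] M [0.03 0.02 0.  ] op 1.001 ff 0.0
170 329 317.5 317.0
[ 0.41399042 -0.42413329  0.062     ] [ 0.49523355 -0.40584277  0.062     ] 12.687641975395794 0.08327658187623889
tip (array([ 0.41655728, -0.42382279,  0.03936905]), np.float64(0.11962398180510482), np.float64(0.14492291915160024))
```

>>> {"fn": "move_arm", "kwargs": {"targets": [[[1, -2, -3, 38, 0, 0, 0.5], [1, -2, -3, 38, 0, 0, 0.5], [0, -2, -3, 38, 0, 0, 0.5], [0, -2, -3, 38, 0, 0, 0.5], [0, -2, -3, 38, 0, 0, 0.5], [0, -2, -3, 38, 0, 0, 0.5], [0, -2, -3, 38, 0, 0, 0.5], [0, -2, -3, 38, 0, 0, 0.5]]], "newtons": 60}}

```text
clock: 4.12
tool_pos: [0.4732, -0.4115, 0.0328]
eef_rot: [-0.109, 0.994, 0.0, -0.0]
contact_force: [0.5, -0.3, 0.1]
opening: 0.34
finger_force: 0.0
```

```bash
python3 -c "
from h import *
now()"
```

```text
t 4.12 grasp [ 0.4732 -0.4115  0.0518] th 12.48 x.z -0.0001 y.z 0.0002 F [ 0.5 -0.3  0.1] M [ 0.03  0.01 -0.07] op 0.34 ff 0.0
```

>>> {"fn": "move_arm", "kwargs": {"targets": [[[0, 0, 0, 0, 0, 0, 0], [0, 0, 0, 0, 0, 0, 0], [0, 0, 0, 0, 0, 0, 0], [0, 0, 0, -20, 0, 0, 0], [0, 0, 0, -50, 0, 0, 0], [0, 0, 0, -90, 0, 0, 0], [0, 0, 0, -90, 0, 0, 0], [0, 0, 0, -90, 0, 0, 0]]]}}

```text
clock: 5.12
tool_pos: [0.4723, -0.4115, 0.1224]
eef_rot: [-0.109, 0.994, 0.0, -0.001]
contact_force: [0.0, 0.5, -3.8]
opening: 0.239
finger_force: 60.0
```

```bash
python3 -c "
from h import *
now();snap('side','s1.png');a=snap('top','t1.png');b=cv2.imread('pics/s1.png')
z=lambda i,x,y,w,h:cv2.resize(i[y:y+h,x:x+w],(400,400))
cv2.imwrite('pics/c3.png',np.hstack([z(a,430,190,150,150),z(b,300,90,130,130)]))
rel((.47,-.38,.2,12,0),(.45,-.15,.23,5.2,0),(.5,0,.19,5.2,0))"
```

```text
t 5.12 grasp [ 0.4723 -0.4115  0.1414] th 12.47 x.z -0.0015 y.z 0.0007 F [ 0.   0.5 -3.8] M [0.03 0.3  0.02] op 0.239 ff 60.0
(0.47, -0.38, 0.2, 12, 0) [-4.7, 30.9, -59.5, 0.1, -0.1, 0.5]
(0.45, -0.15, 0.23, 5.2, 0) [-34.8, 259.9, -89.1, 0.1, -0.1, 7.3]
(0.5, 0, 0.19, 5.2, 0) [-116.1, 395.4, -49.0, 0.1, -0.1, 7.3]
```

View pics/c3.png

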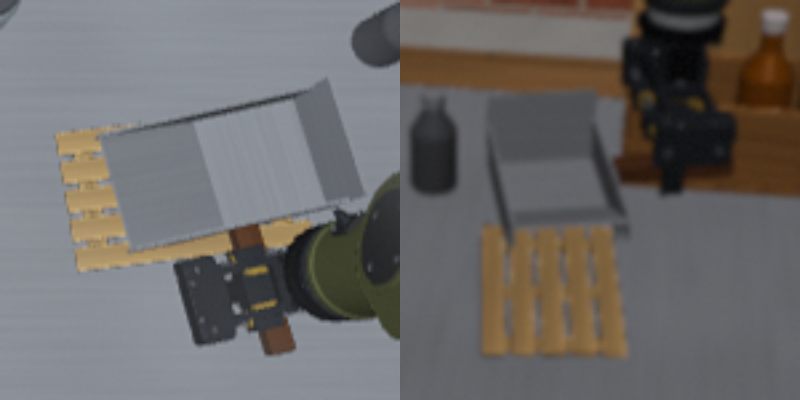

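The pan is in the hand and looks level. I'll check its tilt by triangulating the lip corners, which sit at (468.6,242.5) and (479.9,283.8) in the top view.

```bash
python3 -c "
from h import *
T=Cam('top');S=Cam('side')
print('lip +x',tri(T,(468.6,242.5),S,(336.4,168)));print('lip -x',tri(T,(479.9,283.8),S,(374.1,166.4)))
print('back +x',tri(T,(430+328*.375,190+80*.375),S,(300+87*.325,90+93*.325)));print('back -x',tri(T,(430+362*.375,190+195*.375),S,(300+197*.325,90+93*.325)))
for z in (.145,.149): print(T.at((468.6,242.5),z),T.at((479.9,283.8),z))
a=cv2.imread('pics/top0.png')
print('press',[T.at(p,.02).round(3).tolist() for p in ((265,165),(334,165),(265,203),(334,203))],T.at((300,181),.058))
"
```

```text
lip +x (array([ 0.6022703 , -0.28722534,  0.12464806]), np.float64(0.8863506277845987), np.float64(0.85167936836194))
lip -x (array([ 0.50324273, -0.30826918,  0.12628342]), np.float64(0.19405881056195035), np.float64(0.18303895279436908))
back +x (array([ 0.64583998, -0.46699047,  0.17643434]), np.float64(1.1714074922763607), np.float64(1.005503388635668))
back -x (array([ 0.54489494, -0.48965844,  0.17364334]), np.float64(0.0933436682859546), np.float64(0.07881716811283479))
[ 0.59663535 -0.28088969  0.145     ] [ 0.50106149 -0.30218799  0.145     ]
[ 0.59594309 -0.27967307  0.149     ] [ 0.50069137 -0.30089958  0.149     ]
press [[0.822, 0.203, 0.02], [0.823, 0.023, 0.02], [0.721, 0.201, 0.02], [0.721, 0.024, 0.02]] [0.76820663 0.11078938 0.058     ]
```

>>> {"fn": "move_arm", "kwargs": {"targets": [[[0, -5, 31, -60, 0, 0, 0.5], [0, -20, 80, -70, 0, 0, 2], [0, -35, 130, -80, 0, 0, 4], [0, -35, 180, -85, 0, 0, 6], [0, -50, 230, -80, 0, 0, 7.3], [0, -70, 280, -70, 0, 0, 7.3], [0, -90, 330, -60, 0, 0, 7.3], [0, -116, 380, -50, 0, 0, 7.3], [0, -116, 395, -50, 0, 0, 7.3], [0, -116, 395, -50, 0, 0, 7.3]]]}}

```text
clock: 6.48
tool_pos: [0.5001, -0.0, 0.1721]
eef_rot: [-0.047, 0.999, 0.0, -0.001]
contact_force: [-0.2, -0.0, -1.8]
opening: 0.243
finger_force: 60.0
```

```bash
python3 -c "
from h import *
now();rel((.542,.024,.19,5.2,0),(.542,.024,.106,5.2,0),(.534,.114,.106,5.2,0))"
```

```text
t 6.47 grasp [ 0.5001 -0.      0.1911] th 5.33 x.z -0.0026 y.z 0.0001 F [-0.2 -0.  -1.8] M [-0.01  0.29 -0.02] op 0.243 ff 60.0
(0.542, 0.024, 0.19, 5.2, 0) [-44.0, 20.0, 1.0, 0.0, -0.1, 0.1]
(0.542, 0.024, 0.106, 5.2, 0) [-44.2, 20.0, 85.0, 0.0, -0.1, 0.1]
(0.534, 0.114, 0.106, 5.2, 0) [-44.6, 110.3, 85.0, 0.0, -0.1, 0.1]
```

>>> {"fn": "move_arm", "kwargs": {"targets": [[[0, -44, 20, 40, 0, 0, 0.1], [0, -44, 20, 40, 0, 0, 0.1], [0, -44, 20, 40, 0, 0, 0.1], [0, -44, 20, 40, 0, 0, 0.1]]]}}

```text
clock: 6.98
tool_pos: [0.5426, 0.0211, 0.1336]
eef_rot: [-0.043, 0.999, -0.001, 0.0]
contact_force: [0.7, -0.6, -2.8]
opening: 0.244
finger_force: 60.0
```

```bash
cat >> h.py <<'E'
def panpts(L,off=105):
    s=r.get_state();R=Ro.from_quat(s["eef_rot"]).as_matrix();g=np.array(s["tool_pos"])-R[:,2]*.019
    ex,ey,ez=-R[:,0],R[:,1],-R[:,2];o=g+ex*off/1e3-ez*.04
    return [o+(ex*p[0]+ey*p[1]+ez*p[2])/1e3 for p in L]
E
python3 -c "
from h import *
now();T=Cam('top');S=Cam('side');P=panpts([(-53,100,46),(53,100,46),(53,-98,75),(-53,-98,75)])
o=[]
for c,n in ((T,'t2.png'),(S,'s2.png')):
    i=snap(c.n,n);q=np.array([c.px(X) for X in P]);print(q.round(1).tolist())
    x,y=(q.mean(0)-[65,65]).astype(int);k=cv2.resize(i[y:y+130,x:x+130],(400,400),interpolation=2)
    for u in q: cv2.circle(k,tuple(((u+.5-[x,y])*400/130).astype(int)),3,(0,0,255),1)
    o.append(k)
cv2.imwrite('pics/c4.png',np.hstack(o))
rel((.542,.024,.106,5.2,0),(.534,.114,.106,5.2,0),(.534,.114,.166,5.2,0))"
```

```text
t 6.97 grasp [0.5426 0.0211 0.1526] th 4.95 x.z 0.0001 y.z -0.0012 F [ 0.7 -0.6 -2.8] M [ 0.07  0.32 -0.03] op 0.244 ff 60.0
[[292.3, 246.2], [288.6, 200.8], [375.7, 190.4], [380.7, 236.4]]
[[324.9, 258.5], [272.6, 256.7], [282.1, 190.7], [328.2, 192.2]]
(0.542, 0.024, 0.106, 5.2, 0) [0.8, 2.3, 46.8, -0.0, 0.1, -0.2]
(0.534, 0.114, 0.106, 5.2, 0) [1.0, 92.7, 46.7, -0.0, 0.1, -0.2]
(0.534, 0.114, 0.166, 5.2, 0) [0.9, 92.6, -13.3, -0.0, 0.1, -0.2]
```

View pics/c4.png

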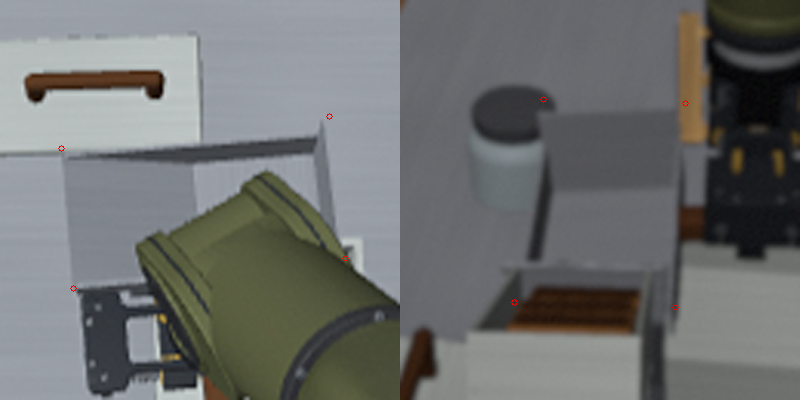

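Compared with the pose I predicted from the hand, the lip edge matches: crop points (61,148) and (73,288). The far back corner in the side view is about 6 mm lower than predicted. So the pan sags about 2° in pitch, and I'll pitch the tool up 2° before inserting.

>>> {"fn": "move_arm", "kwargs": {"targets": [[[0, 1, 2, 25, 0, -2, -0.2], [0, 1, 2, 47, 0, -2, -0.2], [0, 1, 2, 47, 0, -2, -0.2], [0, 1, 20, 47, 0, -2, -0.2], [0, 1, 40, 47, 0, -2, -0.2], [0, 1, 60, 47, 0, -2, -0.2], [0, 1, 80, 47, 0, -2, -0.2], [0, 1, 92, 47, 0, -2, -0.2], [0, 1, 92, 47, 0, -2, -0.2], [0, 1, 92, 47, 0, -2, -0.2]]]}}

```text
clock: 8.32
tool_pos: [0.5342, 0.1133, 0.0861]
eef_rot: [-0.045, 0.999, 0.0, 0.017]
contact_force: [-0.1, -0.3, -3.1]
opening: 0.241
finger_force: 60.0
```

```bash
python3 -c "
from h import *
now();rel((.534,.114,.167,5.2,0,-2));
s=panpts([(0,98,44)]);print(s)"
```

```text
t 8.32 grasp [0.5335 0.1133 0.1051] th 5.2 x.z 0.0349 y.z -0.0011 F [-0.1 -0.3 -3.1] M [0.04 0.35 0.02] op 0.241 ff 60.0
(0.534, 0.114, 0.167, 5.2, 0, -2) [-2.7, 0.6, -61.9, -0.1, 0.0, 0.0]
[array([0.6289678 , 0.22036148, 0.11262387])]
```

>>> {"fn": "move_arm", "kwargs": {"targets": [[[0, -1, 0, -15, 0, 0, 0], [0, -2, 0, -30, 0, 0, 0], [0, -2, 0, -45, 0, 0, 0], [0, -3, 0, -60, 0, 0, 0], [0, -3, 0, -61, 0, 0, 0], [0, -3, 0, -61, 0, 0, 0], [0, -3, 0, -61, 0, 0, 0], [0, -3, 0, -61, 0, 0, 0], [0, -3, 0, -61, 0, 0, 0], [0, -3, 0, -61, 0, 0, 0]]]}}

```text
clock: 9.57
tool_pos: [0.5345, 0.1147, 0.1466]
eef_rot: [-0.046, 0.999, 0.001, 0.017]
contact_force: [-0.7, -1.1, -5.3]
opening: 0.24
finger_force: 60.0
```

```bash
python3 -c "
from h import *
now();T=Cam('top');a=snap('top','t3.png');b=snap('side','s3.png');s=Cam('side')
print(T.px((.6302,.1943,.242)),T.px((.6302,.1943,.295)))
cv2.imwrite('pics/c5.png',np.hstack([cv2.resize(a[170:290,190:310],(400,400)),cv2.resize(b[170:290,230:350],(400,400))]))"
```

```text
t 9.57 grasp [0.5338 0.1146 0.1656] th 5.3 x.z 0.034 y.z -0.0002 F [-0.7 -1.1 -5.3] M [-0.04  0.6   0.05] op 0.24 ff 60.0
[258.2857108 219.0185441] [255.62199398 213.3819993 ]
```

View pics/c5.png

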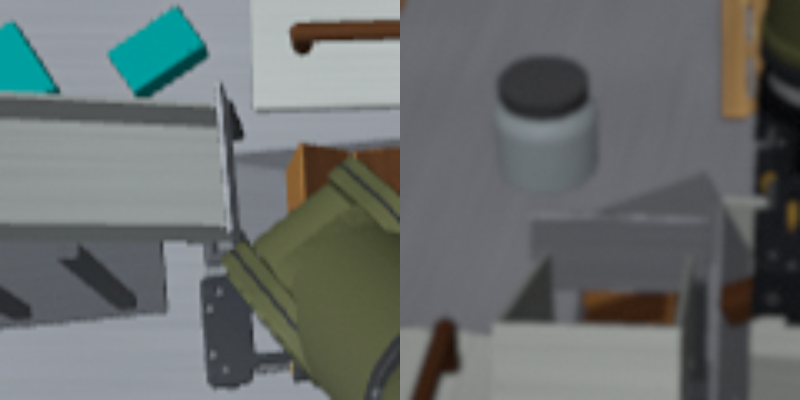

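The chute floor is bare in the top view, and the measured force of about 5.3 N matches three chunks plus the gate. The side view shows the pan's back edge sloping from (321.5,222.5) down to (290,234.5). So the pan has slipped in pitch in the pads, and I'll work out by how much.

```bash
cat >> h.py <<'E'
def panpitch(L,phi,off=105):
    "pan points if the pan has sagged phi deg about the closing axis in the hand"
    s=r.get_state();R0=Ro.from_quat(s["eef_rot"]);R=(R0*Ro.from_euler("y",phi,degrees=True)).as_matrix();g=np.array(s["tool_pos"])-R0.as_matrix()[:,2]*.019
    ex,ey,ez=-R[:,0],R[:,1],-R[:,2];o=g+ex*off/1e3-ez*.04
    return [o+(ex*p[0]+ey*p[1]+ez*p[2])/1e3 for p in L]
E
python3 -c "
from h import *
now();T=Cam('top');S=Cam('side');b=cv2.cvtColor(cv2.imread('pics/s3.png'),cv2.COLOR_BGR2GRAY).astype(int)
for c in (298,304,310,316,320,323): print(c,b[214:240,c].tolist())
for f in (0,5,10,15,20,25,30):
    P=panpitch([(-53,-98,75),(53,-98,75),(-53,-95,46),(53,-95,46)],f);print(f,P[1].round(3),[S.px(p).round(1).tolist() for p in P],[T.px(p).round(1).tolist() for p in P[:2]])
"
```

```text
t 9.68 grasp [0.5338 0.1146 0.1657] th 5.3 x.z 0.0341 y.z -0.0002 F [-1.  -0.2 -5.6] M [-0.04  0.66  0.09] op 0.243 ff 60.0
298 [104, 104, 104, 105, 105, 105, 105, 106, 107, 106, 106, 108, 107, 107, 105, 99, 90, 86, 83, 87, 95, 98, 92, 87, 84, 85]
304 [108, 106, 107, 108, 107, 107, 108, 106, 107, 107, 108, 107, 106, 97, 89, 84, 85, 84, 84, 87, 96, 101, 97, 87, 84, 85]
310 [105, 105, 106, 106, 107, 107, 108, 107, 106, 107, 104, 97, 88, 85, 84, 85, 84, 85, 84, 86, 97, 107, 104, 91, 83, 85]
316 [105, 105, 105, 106, 105, 106, 106, 106, 102, 94, 87, 84, 83, 85, 84, 84, 84, 84, 84, 84, 92, 103, 102, 89, 83, 84]
320 [106, 105, 105, 105, 106, 107, 104, 97, 90, 84, 83, 84, 83, 83, 83, 84, 83, 83, 84, 83, 88, 96, 96, 87, 83, 84]
323 [105, 105, 106, 105, 106, 106, 106, 105, 103, 98, 92, 88, 84, 83, 82, 81, 83, 84, 86, 84, 84, 85, 85, 83, 82, 84]
0 [0.699 0.031 0.206] [[327.6, 210.8], [277.8, 208.0], [326.8, 222.6], [277.8, 219.8]] [[338.9, 239.4], [334.2, 192.2]]
5 [0.702 0.032 0.192] [[326.1, 212.5], [276.7, 213.3], [326.6, 224.3], [277.9, 224.9]] [[338.7, 238.4], [333.8, 192.6]]
10 [0.704 0.032 0.178] [[324.9, 214.3], [276.2, 218.5], [326.5, 225.9], [278.5, 229.9]] [[338.5, 237.7], [333.5, 193.5]]
15 [0.704 0.032 0.164] [[323.8, 216.2], [276.3, 223.7], [326.6, 227.6], [279.7, 234.8]] [[338.3, 237.1], [333.2, 194.9]]
20 [0.703 0.032 0.15 ] [[323.0, 218.1], [276.9, 228.8], [326.9, 229.3], [281.4, 239.6]] [[338.1, 236.8], [333.0, 196.8]]
25 [0.701 0.032 0.136] [[322.4, 220.1], [278.1, 233.9], [327.4, 230.9], [283.5, 244.2]] [[337.9, 236.7], [332.9, 199.1]]
30 [0.698 0.031 0.122] [[322.0, 222.1], [279.8, 238.8], [328.0, 232.5], [286.2, 248.6]] [[337.7, 236.7], [332.8, 201.9]]
```

```bash
python3 -c "
from h import *
rel((.534,.1146,.156,5.2,0,-6),(.534,.1146,.146,5.2,0,-10),(.534,.1146,.136,5.2,0,-14),(.534,.1146,.126,5.2,0,-18),(.534,.1146,.116,5.2,0,-22),(.534,.1146,.107,5.2,0,-26))"
```

```text
(0.534, 0.1146, 0.156, 5.2, 0, -6) [-1.2, 0.0, 9.7, -0.0, -4.0, 0.1]
(0.534, 0.1146, 0.146, 5.2, 0, -10) [-2.1, 0.0, 19.5, -0.0, -8.0, 0.1]
(0.534, 0.1146, 0.136, 5.2, 0, -14) [-3.1, 0.0, 29.3, 0.0, -12.0, 0.1]
(0.534, 0.1146, 0.126, 5.2, 0, -18) [-4.1, 0.0, 39.0, 0.0, -16.0, 0.1]
(0.534, 0.1146, 0.116, 5.2, 0, -22) [-5.0, 0.0, 48.6, 0.0, -20.0, 0.1]
(0.534, 0.1146, 0.107, 5.2, 0, -26) [-5.9, 0.0, 57.1, 0.0, -24.0, 0.1]
```

>>> {"fn": "move_arm", "kwargs": {"targets": [[[0, -1, 0, 6, 0, -2, 0], [0, -1.5, 0, 13, 0, -5, 0], [0, -2.5, 0, 21, 0, -8, 0], [0, -3, 0, 29, 0, -12, 0], [0, -4, 0, 39, 0, -16, 0], [0, -5, 0, 48, 0, -20, 0], [0, -5.5, 0, 55, 0, -23, 0], [0, -6, 0, 57, 0, -24, 0], [0, -6, 0, 57, 0, -24, 0], [0, -6, 0, 57, 0, -24, 0]]]}}

```text
clock: 10.92
tool_pos: [0.5408, 0.1113, 0.0885]
eef_rot: [-0.046, 0.975, 0.002, 0.215]
contact_force: [-0.8, -3.0, -7.7]
opening: 0.239
finger_force: 60.0
```

```bash
cat >> h.py <<'E'
def edge(c,n,cols,r0,r1):
    "strongest vertical gradient row per column"
    i=cv2.GaussianBlur(cv2.cvtColor(snap(c,n),cv2.COLOR_BGR2GRAY),(3,3),0).astype(int)
    for k in cols: print(k,i[r0:r1,k].tolist())
E
python3 -c "
from h import *
now();S=Cam('side');T=Cam('top')
for f in (10,20,25,30,35):
    P=panpitch([(-53,-98,75),(53,-98,75),(-53,100,46),(53,100,46)],f);print(f,[S.px(p).round(1).tolist() for p in P],[T.px(p).round(1).tolist() for p in P])
edge('side','s4.png',(285,295,305,315,320),214,246)
i=snap('top','t4.png');g=cv2.cvtColor(i,cv2.COLOR_BGR2GRAY).astype(int)
print('top gate cols',[g[y,248:268].tolist() for y in (200,215,230)])
"
```

```text
t 10.93 grasp [0.5329 0.1109 0.1057] th 5.66 x.z 0.42 y.z -0.0166 F [-0.8 -3.  -7.7] M [-0.3   1.55 -0.22] op 0.239 ff 60.0
10 [[332.2, 228.1], [285.1, 216.8], [326.0, 303.6], [271.9, 291.9]] [[339.6, 247.7], [335.5, 201.1], [254.0, 254.4], [249.3, 208.8]]
20 [[328.7, 230.8], [280.6, 226.1], [324.5, 306.6], [269.7, 301.6]] [[339.2, 245.0], [334.8, 199.4], [254.4, 253.9], [250.7, 209.1]]
25 [[327.2, 232.3], [279.2, 230.9], [324.2, 308.2], [269.6, 306.5]] [[339.0, 244.0], [334.5, 199.4], [254.7, 253.8], [251.4, 210.0]]
30 [[325.9, 233.9], [278.4, 235.8], [324.0, 309.8], [270.0, 311.3]] [[338.8, 243.1], [334.2, 199.9], [254.9, 254.0], [252.1, 211.4]]
35 [[324.7, 235.6], [278.2, 240.6], [324.0, 311.4], [271.1, 316.0]] [[338.6, 242.4], [334.0, 200.9], [255.1, 254.3], [252.9, 213.2]]
285 [93, 93, 93, 92, 92, 92, 92, 92, 93, 95, 98, 102, 105, 107, 107, 108, 108, 106, 101, 93, 88, 85, 85, 85, 85, 85, 85, 85, 86, 90, 94, 94]
295 [106, 106, 107, 107, 107, 107, 106, 106, 106, 106, 106, 106, 106, 106, 106, 106, 106, 106, 102, 95, 88, 85, 84, 84, 85, 85, 84, 84, 85, 90, 98, 100]
305 [107, 107, 107, 107, 107, 107, 107, 107, 107, 107, 107, 107, 107, 107, 107, 108, 108, 107, 102, 94, 87, 84, 84, 84, 84, 84, 84, 83, 84, 88, 96, 102]
315 [105, 105, 105, 105, 105, 105, 105, 105, 106, 106, 105, 105, 108, 114, 122, 124, 119, 110, 102, 94, 87, 83, 83, 83, 83, 83, 83, 84, 84, 84, 89, 96]
320 [105, 106, 106, 106, 106, 106, 106, 106, 107, 106, 106, 106, 107, 111, 119, 123, 120, 113, 105, 96, 88, 84, 84, 83, 83, 83, 83, 83, 84, 85, 89, 94]
top gate cols [[159, 158, 159, 159, 159, 163, 170, 142, 176, 110, 92, 162, 161, 160, 160, 159, 159, 150, 192, 192], [153, 153, 153, 152, 153, 153, 153, 152, 151, 193, 157, 67, 70, 125, 138, 136, 133, 134, 134, 133], [149, 150, 149, 150, 150, 150, 150, 150, 149, 148, 166, 164, 58, 57, 130, 135, 133, 134, 134, 133]]
```

>>> {"fn": "move_arm", "kwargs": {"targets": [[[0, 0, -3, 0, 0, 0, 0], [0, 0, -6, 0, 0, 0, 0], [0, 0, -9, 0, 0, 0, 0], [0, 0, -9, 0, 0, 0, 0]]]}}

```text
clock: 11.52
tool_pos: [0.5404, 0.1006, 0.088]
eef_rot: [-0.047, 0.976, -0.001, 0.213]
contact_force: [0.5, 0.4, -4.6]
opening: 0.243
finger_force: 60.0
```

```bash
python3 -c "
from h import *
now()
for n in ('top0','t3','t4'):
    i=cv2.imread('pics/%s.png'%n);m=mask(i,(5,100,40),(18,255,200),(265,180,90,80));g=cv2.cvtColor(i,cv2.COLOR_BGR2GRAY)
    c=[(round(cv2.contourArea(k)),cv2.boundingRect(k)) for k in cv2.findContours(m,0,2)[0] if cv2.contourArea(k)>15]
    print(n,c);print([g[y,250:264].tolist() for y in (196,200,204)])
"
```

```text
t 11.53 grasp [0.5325 0.1002 0.1053] th 5.8 x.z 0.415 y.z -0.0211 F [ 0.5  0.4 -4.6] M [ 0.03  1.23 -0.02] op 0.243 ff 60.0
top0 [(32, (277, 180, 44, 4))]
[[148, 147, 148, 148, 149, 149, 130, 136, 149, 147, 147, 147, 146, 146], [145, 146, 146, 150, 157, 131, 162, 99, 82, 149, 148, 147, 147, 146], [75, 75, 76, 76, 73, 95, 170, 155, 63, 61, 29, 132, 150, 147]]
t3 [(180, (276, 213, 19, 20)), (506, (296, 212, 33, 31)), (30, (277, 180, 44, 4))]
[[158, 157, 157, 158, 149, 166, 58, 142, 159, 157, 157, 156, 156, 156], [155, 157, 156, 161, 150, 174, 116, 59, 75, 104, 161, 159, 157, 157], [82, 82, 83, 81, 75, 158, 167, 63, 63, 34, 27, 144, 161, 157]]
t4 [(62, (292, 250, 10, 10)), (1334, (275, 205, 54, 33)), (30, (277, 180, 44, 4))]
[[159, 160, 160, 161, 160, 162, 142, 148, 161, 160, 160, 159, 159, 159], [159, 159, 159, 163, 170, 142, 176, 110, 92, 162, 161, 160, 160, 159], [83, 84, 86, 84, 80, 106, 183, 166, 71, 67, 33, 144, 163, 161]]
```

The force dropped to the pan plus chunks, about 4.5 N. The gate's pixels match the first picture again, so the gate is shut, and the brown of the chunks shows in the pan. Next I withdraw level and go over the tray.

```bash
sed -i 's/from_euler("xy"/from_euler("XY"/' h.py; python3 -c "
from h import *
P=-25
rel((.536,.085,.108,5.2,0,P),(.54,.05,.112,5.2,0,P),(.54,.02,.125,5.2,0,P),(.525,-.01,.15,4,0,P),(.50,-.04,.17,3,0,P),(.47,-.07,.19,2,0,P),(.44,-.10,.19,1,0,P))"
```

```text
(0.536, 0.085, 0.108, 5.2, 0, -25) [-3.0, -15.2, -1.3, -1.1, -0.5, 0.6]
(0.54, 0.05, 0.112, 5.2, 0, -25) [-5.1, -50.5, -4.0, -1.1, -0.5, 0.6]
(0.54, 0.02, 0.125, 5.2, 0, -25) [-7.7, -80.6, -16.3, -1.1, -0.5, 0.6]
(0.525, -0.01, 0.15, 4, 0, -25) [-1.7, -109.8, -45.9, -0.6, -0.5, 1.6]
(0.5, -0.04, 0.17, 3, 0, -25) [15.4, -138.0, -75.0, -0.2, -0.5, 2.6]
(0.47, -0.07, 0.19, 2, 0, -25) [37.0, -165.6, -106.2, 0.3, -0.4, 3.5]
(0.44, -0.1, 0.19, 1, 0, -25) [66.9, -192.9, -119.2, 0.7, -0.4, 4.4]
```

>>> {"fn": "move_arm", "kwargs": {"targets": [[[0, -3, -15, -1, -1, 0, 0.6], [0, -4, -32, -3, -1, 0, 0.6], [0, -5, -50, -4, -1, 0, 0.6], [0, -8, -80, -16, -1, 0, 0.6], [0, -2, -110, -46, -0.6, 0, 1.6], [0, 15, -138, -75, -0.2, 0, 2.6], [0, 37, -166, -106, 0.3, 0, 3.5], [0, 67, -193, -119, 0.7, 0, 4.4], [0, 67, -193, -119, 0.7, 0, 4.4], [0, 67, -193, -119, 0.7, 0, 4.4]]]}}

```text
clock: 12.78
tool_pos: [0.4485, -0.0999, 0.1724]
eef_rot: [-0.008, 0.977, 0.002, 0.213]
contact_force: [-0.3, 0.0, -4.0]
opening: 0.239
finger_force: 60.0
```

```bash
python3 -c "
from h import *
now();S=Cam('side');T=Cam('top');a=snap('top','t5.png');b=snap('side','s5.png');o=[]
for f in (25,30):
    P=panpitch([(-53,-98,75),(53,-98,75),(-53,100,46),(53,100,46)],f)
    for c,i in ((T,a),(S,b)):
        q=np.array([c.px(p) for p in P])
        if f==25: x,y=(q.mean(0)-60).astype(int);k=cv2.resize(i[y:y+120,x:x+120],(400,400));o.append((k,x,y))
        k,x,y=o[0 if c is T else 1]
        for u in q: cv2.circle(k,tuple(((u+.5-[x,y])*400/120).astype(int)),3,(0,0,255) if f==25 else (0,255,0),1)
cv2.imwrite('pics/c6.png',np.hstack([o[0][0],o[1][0]]))
P=-26
rel((.44,-.1,.18,1,20,P),(.44,-.1,.17,1,40,P),(.44,-.1,.16,1,60,P))"
```

```text
t 12.78 grasp [ 0.4406 -0.1     0.1897] th 0.97 x.z 0.4166 y.z 0.0004 F [-0.3  0.  -4. ] M [0.12 1.21 0.02] op 0.239 ff 60.0
(0.44, -0.1, 0.18, 1, 20, -26) [4.3, -6.8, 7.3, 18.2, -1.3, -8.5]
(0.44, -0.1, 0.17, 1, 40, -26) [7.2, -12.0, 13.7, 36.2, -1.3, -17.1]
(0.44, -0.1, 0.16, 1, 60, -26) [9.5, -15.8, 18.6, 54.3, -1.2, -25.6]
```

View pics/c6.png

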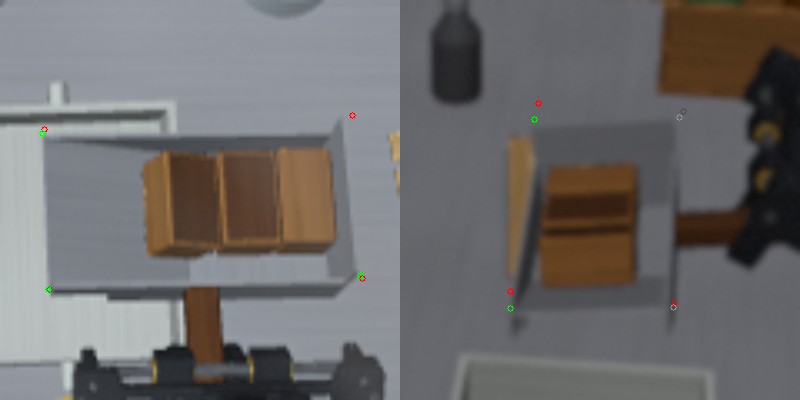

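All three chunks lie in a row in the pan in the top view, at (150–335, 150–255) in the crop. The pan is over the tray's right edge and still about 4° low at the far side. I'll tip now with 3° more pitch.

```bash
python3 -c "
from h import *
P=-28
rel(*[(.44,-.11,z,1,a,P) for a,z in ((8,.185),(16,.175),(24,.165),(30,.16),(36,.155),(42,.152),(48,.15),(55,.15),(60,.15))])"
```

```text
(0.44, -0.11, 0.185, 1, 8, -28) [2.1, -13.3, 3.4, 7.3, -3.3, -3.5]
(0.44, -0.11, 0.175, 1, 16, -28) [6.1, -15.6, 12.1, 14.4, -3.3, -7.0]
(0.44, -0.11, 0.165, 1, 24, -28) [9.9, -17.8, 20.4, 21.6, -3.3, -10.6]
(0.44, -0.11, 0.16, 1, 30, -28) [11.6, -19.4, 24.3, 27.0, -3.3, -13.3]
(0.44, -0.11, 0.155, 1, 36, -28) [13.3, -20.9, 27.9, 32.4, -3.2, -15.9]
(0.44, -0.11, 0.152, 1, 42, -28) [14.1, -22.2, 29.7, 37.7, -3.2, -18.6]
(0.44, -0.11, 0.15, 1, 48, -28) [14.4, -23.5, 30.3, 43.1, -3.1, -21.2]
(0.44, -0.11, 0.15, 1, 55, -28) [13.8, -24.7, 28.9, 49.4, -3.0, -24.4]
(0.44, -0.11, 0.15, 1, 60, -28) [13.3, -25.5, 27.8, 53.9, -3.0, -26.6]
```

>>> {"fn": "move_arm", "kwargs": {"targets": [[[0, 2, -13, 3, 7.3, -3.3, -3.5], [0, 6, -16, 12, 14.4, -3.3, -7], [0, 10, -18, 20, 21.6, -3.3, -10.6], [0, 11.6, -19.4, 24.3, 27, -3.3, -13.3], [0, 13.3, -21, 28, 32.4, -3.2, -15.9], [0, 14, -22, 29.7, 37.7, -3.2, -18.6], [0, 14.4, -23.5, 30.3, 43.1, -3.1, -21.2], [0, 14, -24.7, 29, 49.4, -3, -24.4], [0, 13.3, -25.5, 28, 54, -3, -26.6], [0, 13.3, -25.5, 28, 54, -3, -26.6]]]}}

```text
clock: 14.12
tool_pos: [0.4533, -0.1201, 0.1392]
eef_rot: [-0.128, 0.839, -0.484, 0.212]
contact_force: [0.6, -0.4, -3.6]
opening: 0.243
finger_force: 60.0
```

```bash
python3 -c "
from h import *
now();T=Cam('top')
a=snap('top','t6.png')
m=mask(a,(5,100,40),(18,255,200),(300,210,110,110))
for k in cv2.findContours(m,0,2)[0]:
    if cv2.contourArea(k)>25: q=cv2.minAreaRect(k);print(round(cv2.contourArea(k)),np.round(q[0],0),np.round(q[1],0),T.at(q[0],.042).round(3))
"
```

```text
t 14.12 grasp [ 0.4442 -0.1057  0.1475] th 25.61 x.z 0.2315 y.z -0.8673 F [ 0.6 -0.4 -3.6] M [1.27 1.02 0.07] op 0.243 ff 60.0
57 [398. 294.] [16.  4.] [ 0.486 -0.131  0.042]
140 [327. 256.] [10. 24.] [0.58  0.043 0.042]
```

>>> {"fn": "move_arm", "kwargs": {"targets": [[[0, 0, 0, 0, 4, 0, 0], [0, 0, 0, 0, 6, 0, 0], [0, 0, 0, 0, 6, 0, 0], [0, 0, 0, 0, 6, 0, 0], [0, 0, 0, 0, 6, 0, 0], [0, 0, 0, 0, 6, 0, 0]]]}}

```text
clock: 14.92
tool_pos: [0.4526, -0.1232, 0.1403]
eef_rot: [-0.115, 0.813, -0.528, 0.218]
contact_force: [-0.0, 2.2, -3.0]
opening: 0.239
finger_force: 60.1
```

```bash
cat > ch.py <<'E'
from h import *
import sys
T=Cam('top');a=snap('top',sys.argv[1])
m=mask(a,(5,100,40),(18,255,200),(300,210,110,110))
for k in cv2.findContours(m,0,2)[0]:
    if cv2.contourArea(k)>25: q=cv2.minAreaRect(k);print(round(cv2.contourArea(k)),np.round(q[0],0),np.round(q[1],0),T.at(q[0],.042).round(3),[T.at(p,.042)[:2].round(3).tolist() for p in cv2.boxPoints(q)])
now()
E
python3 ch.py t7.png
```

```text
188 [396. 296.] [11. 21.] [ 0.481 -0.127  0.042] [[0.456, -0.11], [0.507, -0.116], [0.505, -0.143], [0.454, -0.137]]
t 14.97 grasp [ 0.4435 -0.1078  0.1469] th 25.42 x.z 0.2315 y.z -0.9088 F [ 1.   1.7 -1.7] M [1.53 0.93 0.38] op 0.237 ff 60.1
```

```bash
python3 -c "
from h import *
P=-28
rel((.444,-.112,.19,1,66,P),(.444,-.14,.23,1,60,P),(.444,-.17,.25,1,40,P),(.444,-.2,.25,3,20,P),(.444,-.22,.25,5,0,P))"
```

```text
(0.444, -0.112, 0.19, 1, 66, -28) [-8.8, -40.6, -11.4, -0.9, -0.5, -2.7]
(0.444, -0.14, 0.23, 1, 60, -28) [-6.3, -86.8, -2.7, -6.2, -0.3, 0.1]
(0.444, -0.17, 0.25, 1, 40, -28) [1.1, -111.8, 13.1, -23.8, 0.2, 9.4]
(0.444, -0.2, 0.25, 3, 20, -28) [12.0, -119.4, 34.0, -42.2, -0.7, 17.5]
(0.444, -0.22, 0.25, 5, 0, -28) [18.3, -124.3, 45.5, -60.8, -1.1, 25.1]
```

>>> {"fn": "move_arm", "kwargs": {"targets": [[[0, -4, -20, -5, 0, 0, 0], [0, -8, -40, -11, 0, 0, 0], [0, -8, -40, -11, 0, 0, 0], [0, -8, -40, -11, 0, 0, 0], [0, -8, -40, -11, 0, 0, 0]]]}}

```text
clock: 15.6
tool_pos: [0.4524, -0.1275, 0.1815]
eef_rot: [-0.116, 0.812, -0.529, 0.217]
contact_force: [-0.2, -0.1, -2.8]
opening: 0.24
finger_force: 60.0
```

```bash
python3 ch.py t8.png; python3 -c "
from h import *
b=snap('side','s8.png');S=Cam('side');m=mask(b,(5,100,40),(18,255,200),(285,200,125,110))
for k in cv2.findContours(m,0,2)[0]:
    if cv2.contourArea(k)>25: q=cv2.minAreaRect(k);print(round(cv2.contourArea(k)),np.round(q[0],0),np.round(q[1],0),S.at(q[0],.042).round(3),S.at(q[0],.15).round(3))
P=-28
rel((.444,-.14,.23,1,50,P),(.444,-.17,.25,1,30,P),(.444,-.2,.25,3,15,P),(.444,-.22,.25,5,0,P))"
```

```text
198 [401. 295.] [11. 22.] [ 0.483 -0.139  0.042] [[0.456, -0.123], [0.511, -0.128], [0.509, -0.156], [0.454, -0.151]]
t 15.65 grasp [ 0.4434 -0.1121  0.1882] th 25.4 x.z 0.23 y.z -0.9092 F [-0.1  0.3 -2.1] M [1.35 1.06 0.  ] op 0.236 ff 60.0
770 [338. 258.] [31. 31.] [ 0.571 -0.015  0.042] [0.561 0.11  0.15 ]
(0.444, -0.14, 0.23, 1, 50, -28) [1.3, -44.6, 7.7, -15.0, -0.1, 4.8]
(0.444, -0.17, 0.25, 1, 30, -28) [8.3, -69.9, 22.7, -32.7, 0.4, 14.2]
(0.444, -0.2, 0.25, 3, 15, -28) [19.3, -79.0, 44.0, -46.7, -0.6, 19.8]
(0.444, -0.22, 0.25, 5, 0, -28) [26.1, -84.9, 56.5, -60.8, -1.2, 25.2]
```

The force is down to the empty pan's 2.5 N, and the side view shows brown inside the tray. Now I'll bring the pan level, away from the tray.

>>> {"fn": "move_arm", "kwargs": {"targets": [[[0, 1, -22, 4, -7, 0, 2.5], [0, 1.3, -45, 8, -15, 0, 5], [0, 5, -57, 15, -24, 0.2, 9.5], [0, 8, -70, 23, -32.7, 0.4, 14], [0, 14, -75, 33, -40, 0, 17], [0, 19, -79, 44, -46.7, -0.6, 20], [0, 26, -85, 56, -54, -1, 22.5], [0, 26, -85, 56, -60.8, -1.2, 25], [0, 26, -85, 56, -60.8, -1.2, 25], [0, 26, -85, 56, -60.8, -1.2, 25]]]}}

```text
clock: 16.95
tool_pos: [0.4517, -0.2181, 0.2333]
eef_rot: [-0.045, 0.97, 0.009, 0.24]
contact_force: [0.8, -0.2, -2.7]
opening: 0.239
finger_force: 59.9
```

```bash
python3 ch.py t9.png; python3 -c "
from h import *
S=Cam('side');T=Cam('top')
for f in (20,25,28,31):
    P=panpitch([(-53,-98,75),(53,-98,75),(-53,100,46),(53,100,46)],f);print(f,[S.px(p).round(1).tolist() for p in P],[T.px(p).round(1).tolist() for p in P])
b=snap('side','s9.png');m=mask(b,(5,100,40),(18,255,200),(300,200,100,110))
for k in cv2.findContours(m,0,2)[0]:
    if cv2.contourArea(k)>25: print('side chunk',cv2.contourArea(k),cv2.boundingRect(k))
g=cv2.GaussianBlur(cv2.cvtColor(b,cv2.COLOR_BGR2GRAY),(3,3),0).astype(int);P=[S.px(p) for p in panpitch([(-53,-98,75),(53,-98,75)],28)]
for a in (.2,.35,.5,.65,.8):
    c=P[0]*(1-a)+P[1]*a;c=c.astype(int);print(c,g[c[1]-10:c[1]+16,c[0]].tolist())
"
```

```text
351 [365. 263.] [15. 26.] [ 0.563 -0.051  0.042] [[0.532, -0.03], [0.597, -0.036], [0.595, -0.073], [0.529, -0.067]]
690 [337. 260.] [32. 30.] [0.57  0.019 0.042] [[0.611, 0.056], [0.611, -0.019], [0.53, -0.018], [0.53, 0.056]]
t 17.0 grasp [ 0.4433 -0.2181  0.2503] th 5.44 x.z 0.4676 y.z -0.0035 F [ 1.3  0.1 -2.9] M [0.05 0.98 0.03] op 0.238 ff 59.9
20 [[381.1, 108.5], [339.5, 102.0], [383.5, 158.0], [336.8, 151.0]] [[507.6, 278.1], [502.3, 225.4], [407.0, 286.7], [402.0, 235.1]]
25 [[379.6, 110.0], [337.7, 107.0], [382.9, 159.7], [335.8, 156.4]] [[506.6, 276.6], [499.7, 224.7], [406.6, 286.4], [400.9, 235.5]]
28 [[378.8, 111.0], [336.7, 110.1], [382.6, 160.8], [335.5, 159.6]] [[506.0, 275.8], [498.1, 224.5], [406.3, 286.3], [400.2, 236.0]]
31 [[378.0, 112.0], [336.0, 113.1], [382.4, 161.8], [335.3, 162.8]] [[505.4, 275.1], [496.6, 224.6], [406.1, 286.3], [399.5, 236.7]]
side chunk 770.5 (321, 242, 34, 32)
side chunk 174.0 (327, 200, 46, 6)
[370 110] [119, 118, 118, 118, 119, 119, 119, 117, 110, 96, 81, 74, 76, 82, 85, 84, 82, 82, 81, 81, 81, 81, 80, 81, 81, 82]
[363 110] [121, 121, 121, 121, 122, 122, 121, 116, 105, 89, 77, 73, 76, 82, 86, 87, 84, 82, 81, 81, 81, 81, 81, 81, 81, 82]
[357 110] [123, 123, 123, 122, 122, 121, 119, 112, 98, 83, 74, 74, 78, 82, 85, 87, 86, 84, 82, 82, 81, 81, 81, 81, 81, 82]
[351 110] [121, 122, 122, 122, 123, 122, 118, 108, 93, 79, 73, 75, 79, 83, 85, 87, 87, 85, 83, 82, 82, 82, 82, 82, 81, 82]
[345 110] [119, 120, 121, 121, 121, 121, 116, 103, 87, 76, 73, 76, 80, 83, 84, 85, 86, 86, 84, 83, 82, 82, 82, 82, 82, 82]
```

The chunks read as a blob of one (351 px) and a blob of two (690 px). Both lie inside the tray, between y = -0.073 and 0.056. Now I'll set the pan back at its original pose.

```bash
python3 -c "
from h import *
T=Cam('top');print('crate',T.at((590,283),.1),T.at((597,362),.1))
P=-26
rel((.46,-.32,.2,9,0,P),(.473,-.4115,.13,12.5,0,P),(.473,-.4115,.075,12.5,0,P))"
```

```text
crate [ 0.50674638 -0.58036178  0.1       ] [ 0.32295116 -0.58088714  0.1       ]
(0.46, -0.32, 0.2, 9, 0, -26) [18.4, -102.4, 48.1, -1.8, 1.9, -3.1]
(0.473, -0.4115, 0.13, 12.5, 0, -26) [47.5, -194.0, 112.3, -3.4, 1.9, -6.3]
(0.473, -0.4115, 0.075, 12.5, 0, -26) [73.3, -193.8, 160.9, -3.4, 1.9, -6.3]
```

Crate clears (y = -0.58).

>>> {"fn": "move_arm", "kwargs": {"targets": [[[0, 9, -50, 24, -1, 1, -1.5], [0, 18, -102, 48, -1.8, 1.9, -3], [0, 33, -150, 80, -2.6, 1.9, -4.7], [0, 47, -194, 112, -3.4, 1.9, -6.3], [0, 60, -194, 136, -3.4, 1.9, -6.3], [0, 73, -194, 161, -3.4, 1.9, -6.3], [0, 73, -194, 161, -3.4, 1.9, -6.3], [0, 73, -194, 161, -3.4, 1.9, -6.3], [0, 73, -194, 161, -3.4, 1.9, -6.3]]]}}

```text
clock: 18.18
tool_pos: [0.4818, -0.4112, 0.0592]
eef_rot: [-0.105, 0.969, 0.024, 0.224]
contact_force: [-0.1, 0.3, -3.3]
opening: 0.242
finger_force: 59.9
```

```bash
python3 -c "
from h import *
now();S=Cam('side')
for f in (24,26,28): print(f,[S.px(p).round(1).tolist() for p in panpitch([(-53,-98,75),(53,-98,75)],f)])
g=cv2.GaussianBlur(cv2.cvtColor(snap('side','s10.png'),cv2.COLOR_BGR2GRAY),(3,3),0).astype(int);P=[S.px(p) for p in panpitch([(-53,-98,75),(53,-98,75)],26)]
for a in (.2,.35,.5,.65,.8):
    c=P[0]*(1-a)+P[1]*a;c=c.astype(int);print(c,g[c[1]-10:c[1]+14,c[0]].tolist())
rel(*[(.473,-.4115,z,12.5,0,-26) for z in (.065,.058,.053,.051)])"
```

```text
t 18.18 grasp [ 0.4737 -0.4129  0.0763] th 12.38 x.z 0.4398 y.z -0.0004 F [-0.1  0.3 -3.3] M [-0.12  0.89  0.01] op 0.242 ff 59.9
24 [[363.2, 137.5], [328.6, 137.5]]
26 [[362.8, 138.1], [328.1, 139.2]]
28 [[362.4, 138.7], [327.7, 140.8]]
[355 138] [100, 100, 100, 100, 100, 100, 100, 100, 100, 101, 102, 102, 101, 97, 90, 84, 81, 80, 80, 80, 80, 80, 81, 81]
[350 138] [100, 100, 99, 99, 99, 99, 100, 100, 101, 102, 102, 102, 102, 101, 97, 90, 83, 81, 80, 80, 80, 80, 80, 81]
[345 138] [101, 101, 101, 100, 101, 101, 100, 101, 101, 101, 102, 102, 103, 103, 102, 96, 89, 83, 81, 80, 81, 81, 81, 81]
[340 138] [101, 100, 100, 99, 99, 100, 99, 99, 99, 100, 100, 101, 101, 101, 102, 100, 94, 87, 83, 81, 81, 80, 80, 80]
[335 138] [101, 100, 100, 100, 99, 100, 100, 101, 101, 101, 101, 102, 102, 102, 103, 102, 100, 94, 88, 83, 81, 81, 81, 81]
(0.473, -0.4115, 0.065, 12.5, 0, -26) [5.1, 1.7, 9.9, -0.1, 0.1, -0.1]
(0.473, -0.4115, 0.058, 12.5, 0, -26) [8.1, 1.7, 16.2, -0.1, 0.1, -0.1]
(0.473, -0.4115, 0.053, 12.5, 0, -26) [10.3, 1.7, 20.7, -0.1, 0.1, -0.1]
(0.473, -0.4115, 0.051, 12.5, 0, -26) [11.2, 1.7, 22.5, -0.1, 0.1, -0.1]
```

The back edge now slopes 0.17 px/px, which puts the sag at about 35°. The empty pan slipped a further 9° or so, so I'll pitch up to match, lower gently and let go.

```bash
python3 -c "
from h import *
rel(*[(.473,-.4115,z,12.5,0,-35) for z in (.08,.07,.06,.053)])"
```

```text
(0.473, -0.4115, 0.08, 12.5, 0, -35) [-4.5, 1.7, -3.8, -0.1, -8.9, -0.1]
(0.473, -0.4115, 0.07, 12.5, 0, -35) [-0.1, 1.7, 5.2, -0.1, -8.9, -0.1]
(0.473, -0.4115, 0.06, 12.5, 0, -35) [4.3, 1.7, 14.2, -0.1, -8.9, -0.1]
(0.473, -0.4115, 0.053, 12.5, 0, -35) [7.4, 1.7, 20.5, -0.1, -8.9, -0.1]
```

>>> {"fn": "move_arm", "kwargs": {"targets": [[[0, -3, 1.7, -3, 0, -4, 0], [0, -4.5, 1.7, -3.8, 0, -8.9, 0], [0, -4.5, 1.7, -3.8, 0, -8.9, 0], [0, -2, 1.7, 1, 0, -8.9, 0], [0, 0, 1.7, 5, 0, -8.9, 0], [0, 2, 1.7, 10, 0, -8.9, 0], [0, 4, 1.7, 14, 0, -8.9, 0], [0, 5.5, 1.7, 17, 0, -8.9, 0], [0, 7, 1.7, 20, 0, -8.9, 0], [0, 7, 1.7, 20, 0, -8.9, 0]]]}}

```text
clock: 19.48
tool_pos: [0.4836, -0.4092, 0.037]
eef_rot: [-0.102, 0.948, 0.033, 0.299]
contact_force: [-0.3, 0.6, -2.9]
opening: 0.242
finger_force: 59.9
```

```bash
python3 -c "
from h import *
now();S=Cam('side')
for f in (33,36): print(f,[S.px(p).round(1).tolist() for p in panpitch([(-53,-98,75),(53,-98,75)],f)])
g=cv2.GaussianBlur(cv2.cvtColor(snap('side','s11.png'),cv2.COLOR_BGR2GRAY),(3,3),0).astype(int)
h0=cv2.GaussianBlur(cv2.cvtColor(cv2.imread('pics/side0.png'),cv2.COLOR_BGR2GRAY),(3,3),0).astype(int)
for c in (335,345,355): print(c,g[138:156,c].tolist(),h0[138:156,c].tolist())
"
```

```text
t 19.48 grasp [ 0.4729 -0.4116  0.0526] th 12.28 x.z 0.5738 y.z 0.0008 F [-0.3  0.6 -2.9] M [-0.25  1.1  -0.05] op 0.242 ff 59.9
33 [[363.0, 144.8], [328.6, 144.9]]
36 [[362.3, 145.6], [327.9, 147.3]]
335 [102, 103, 103, 103, 103, 103, 103, 101, 97, 90, 84, 82, 81, 81, 82, 81, 81, 81] [100, 100, 101, 101, 101, 101, 101, 99, 95, 88, 82, 80, 79, 79, 79, 79, 79, 80]
345 [103, 103, 103, 104, 104, 104, 103, 100, 93, 85, 81, 80, 81, 81, 81, 81, 81, 81] [101, 101, 101, 101, 102, 102, 101, 99, 93, 86, 81, 79, 79, 78, 78, 79, 80, 80]
355 [102, 103, 103, 103, 103, 103, 101, 97, 90, 84, 81, 81, 81, 80, 81, 81, 81, 81] [100, 100, 100, 101, 101, 101, 100, 97, 90, 83, 79, 78, 78, 78, 78, 79, 79, 79]
```

The back edge matches the first picture within about 0.2 px. I'll release, and then back off along the fingers.

>>> {"fn": "move_arm", "kwargs": {"targets": [[[0, 0.5, 0, 1, 0, 0, 0], [0, 0.5, 0, 1, 0, 0, 0], [0.35, 0.5, 0, 1, 0, 0, 0], [0.6, 0.5, 0, 1, 0, 0, 0], [0.8, 0.5, 0, 1, 0, 0, 0], [0.8, 0.5, 0, 1, 0, 0, 0], [0.8, 0.5, 0, 1, 0, 0, 0], [0.8, 0.5, 0, -20, 0, 0, 0], [0.8, 0.5, 0, -60, 0, 0, 0], [0.8, 0.5, 0, -120, 0, 0, 0]]]}}

```text
clock: 20.78
tool_pos: [0.4154, -0.4233, 0.1352]
eef_rot: [-0.103, 0.948, 0.034, 0.299]
contact_force: [-0.6, -0.5, 1.4]
opening: 0.802
finger_force: 0.0
```

>>> {"fn": "move_arm", "kwargs": {"targets": [[[0.8, 0, 0, -80, 0, 0, 0], [0.8, 0, 0, -80, 0, 0, 0], [0.8, 0, 0, -80, 0, 0, 0], [0.8, 0, 0, -80, 0, 0, 0]]]}}

```text
clock: 21.28
tool_pos: [0.3711, -0.4334, 0.1996]
eef_rot: [-0.102, 0.948, 0.033, 0.298]
contact_force: [0.0, -0.1, 0.4]
opening: 0.798
finger_force: 0.0
```

```bash
python3 ch.py t12.png; python3 -c "
from h import *
T=Cam('top');a0=cv2.imread('pics/top0.png');a=cv2.imread('pics/t12.png');b=snap('side','s12.png');b0=cv2.imread('pics/side0.png')
from collections import namedtuple
f=lambda p,q,x,y,w,h:np.abs(p[y:y+h,x:x+w].astype(int)-q[y:y+h,x:x+w]).max(2)
for n,R in dict(pan=(445,225,105,70),jar=(400,160,45,50),press=(262,162,75,45),bowl=(338,318,40,40),tongs=(205,305,100,35),disp=(155,190,115,85)).items():
    d=f(a,a0,*R);print(n,'top diff>40 px:',(d>40).sum())
print('side pan',(f(b,b0,320,140,50,70)>40).sum())
ht=mask(a,(0,70,20),(15,255,130),(495,272,35,55));print(rect(ht))
m=mask(b,(5,100,40),(18,255,200),(300,225,100,80))
for k in cv2.findContours(m,0,2)[0]:
    if cv2.contourArea(k)>25: print('side chunk',cv2.contourArea(k),cv2.boundingRect(k))
"
```

```text
351 [365. 263.] [15. 26.] [ 0.563 -0.051  0.042] [[0.532, -0.03], [0.597, -0.036], [0.595, -0.073], [0.529, -0.067]]
690 [337. 260.] [32. 30.] [0.57  0.019 0.042] [[0.611, 0.056], [0.611, -0.019], [0.53, -0.018], [0.53, 0.056]]
t 21.32 grasp [ 0.3606 -0.4355  0.2151] th 12.29 x.z 0.5729 y.z 0.0022 F [-0.4  0.8 -0. ] M [-0.04  0.55  0.02] op 0.798 ff 0.0
pan top diff>40 px: 97
jar top diff>40 px: 0
press top diff>40 px: 0
bowl top diff>40 px: 0
tongs top diff>40 px: 0
disp top diff>40 px: 1756
side pan 2
((513.2000122070312, 299.4000244140625), (45.14217758178711, 10.587091445922852), 72.89727020263672)
side chunk 769.5 (321, 242, 34, 32)
```

```bash
python3 -c "
from plant import r
print(r.finish_job())"
```

```text
the job is handed in; nothing more can be done
None
```

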